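# Set the cutlet cutter's gap with its gauge blade

## Robot

A 6-joint arm with a two-finger parallel gripper is mounted at the origin on the work surface. World frame = base frame: x ahead of the robot, y to its left, z up, the work surface at z = 0. Lengths are in mm, angles in degrees, forces in N, time in s.
With the tool pointing down it reaches from about 350 to 850 mm from the base axis. Payload 8.1 kg.
Tool frame: the origin (TCP) lies between the finger pads; the fingertips stand 22 mm ahead of it and the grasp point (between the pads) lies 3 mm ahead of it; z points along the fingers, y is the line along which they close (so a half turn about z gives the same grasp; the last joint's range is limited). The gripper opens to 85 mm and grips with 20 to 120 N. Pads are 22 mm wide; open, the fingers measure 114 mm over their backs; the gripper's body (76 mm by 85 mm) begins 54 mm behind the grasp point. The pads swing forward as they close: fully open they stand 13 mm farther back than shut.
Start: joints at [68.274, 7.471, 85.268, -0, 87.261, -4.893], TCP at [173.733, 574.302, 253.292] pointing down, gripper open.
Joint ranges: [-169.43, 169.43], [-51.17, 129.36], [1.28, 143.12], [-76.62, 256.62], [0, 156.53], [-152.29, 152.29]. Speed limits (degrees/s): [136.94, 136.94, 159.86, 180, 180, 180].

## Interface

Orientations are given as [roll, pitch, yaw] about the fixed x, y, z axes, in that order (R = Rz(yaw) Ry(pitch) Rx(roll)).
In Python, from bench import r, vision gives the robot as it stands.
- The arm moves only by the tool step_arm, never from a script. Its argument "targets" is a list that holds one entry, the list of rows, each a list of 6 numbers: the shift along the world's x, y, z in mm, then the turn, a rotation vector about the world's x, y, z in rad. In form: [[[x, y, z, rx, ry, rz], ...]]. A call has 1 to 12 rows; each row is the pose to reach, as a shift and turn from the pose commanded when the call began; what a row does not reach only later rows make up. A row lasts 1/12 s, in which the tool goes at most 41.7 mm and 7.16 degrees, less where a joint would pass 70% of its speed; a pose out of reach is approached as far as the arm can. A call with a gripper value outside its range is refused whole. "fingers" is the gripper's target within -1 to 1 (shut at 1, half-way at 0, fully open at -1), set as the call begins (left out, the last holds). The fingers move at their own pace and stop on an object; "newtons" is the grip in N (left out, the last holds). Time passes only in rows, so rows that repeat a pose let the fingers close. It gives the time, the measured TCP pose, the force, the opening and the grip force at its end, in the units of the state.
- r.sense(): the state, without advancing time (a new reading comes with each control period).
- vision.snapshot(name): name is "scene" or "side" or "wrist"; returns a dict with "img" (480x640x3 uint8, blue, green, red), "mtx" (3x3 intrinsics, pixels), "eye" and "attitude" of the camera in the world. Camera axes: x right, y up, looking along -z (the intrinsics and any distortion apply to the point x, -y, -z); pixel columns grow to the right and rows downward; lengths in mm; the calibration is good to about 2 mm. The wrist camera is an equidistant fisheye: a pixel r from the principal point sees the ray r / f radians off the axis. A picture is of the moment at which its call begins. There is no depth.
- r.hand_in(): hands the job in; it is judged then, once.
The state is a dict: "time": time; "joint_pos": joint angles; "qd": joint speeds; "joint_efforts": joint torques, N m; "tool_pos": TCP position; "tcp_rot": TCP orientation; "ft_force": force on the tool from outside, world axes, zero at the start; "wrist_torque": the same for the moment, N m; "finger_gap": finger opening in mm; "grip_force": force on a finger pad.
Only numpy, scipy, OpenCV 4.12 (cv2) and the standard library are available. Lean on these libraries where they do the work, as an engineer would, in place of code of your own. Each camera call takes 0.05 s, during which the arm holds its last target. There are 200 camera calls.

## Task

Set the cutlet cutter on the stall bench for thick slices: lay the broad gauge blade flat and straight on the cutter's bed and slide it through the gap under the sprung shoe until its tip shows beyond the shoe, backing the screw off first if the gap is too small. Then turn the screw down by its lever until the shoe just drags on the gauge - a light nip, not clamped hard - and leave the gauge there. Leave the narrow gauge, the weight, the bottle and the tumbler where they are.

Things in the scene. Friction and masses are not known exactly. Their poses are not given: they have to be found in the camera images.
- cutter: Grey cutlet cutter, bolted down. Origin on its underside below the screw axis; x along the bed from entry (-x, robot's side) to exit, z up. Bed 80 mm wide, top 30 mm above the bench, x = -140 to +75 mm. Bridge over it at x = -18 to +18 mm: posts leave y = -22 to +22 mm free, bar top at 90 mm. A thin knife hangs at its exit side, edge 53 mm up; a low steel chute slopes down beyond the bed. Yaw varies.
- screw (a joint): Vertical screw in the bridge, rad, 0 (backed off) to 4.6; grows clockwise from above and lowers the shoe: gap from bed to shoe = 15 mm - 2.5 mm x value. Stiff (0.06 N m), stays where left. Its lever points at 140 deg - value, counter-clockwise from the cutter's +x, seen from above. The shoe first touches the 8 mm gauge at 2.8; 2.9 to 3.6 is a light drag (about 1 to 6 N), beyond it clamps.
- lever_end (a point): One-sided flat steel lever on top of the screw, 62 mm long from the axis, 12 mm wide, 103 to 117 mm above the bench (hub radius 11 mm, same top); push it round to turn the screw. This point: on its centre line, 56 mm from the screw axis, half-way up the bar (110 mm above the bench).
- shoe: Steel shoe under the bridge, 24 mm along the bed by 36 mm across, 12 mm thick, lowered by the screw; origin at the centre of its underside. It is sprung: it gives way upward by up to 7 mm, 3 N per mm.
- broad_gauge: The broad gauge: a light-metal blade 139 mm long, 26 mm wide, 8 mm thick, 180 g, with an upright dark steel tab at one end. Origin at the middle of its length on its underside; x towards the plain tip, z up. Lies flat on the bench at the start.
- broad_gauge_grip (a point): Centre of the broad gauge's tab, 18 mm above the underside, 57.5 mm behind the origin (-x). Tab: 24 mm along the blade, 14 mm across, its top 34 mm above the gauge's underside.
- broad_gauge_tip (a point): Middle of the broad gauge's plain end, half-way up its thickness, 127 mm ahead of the tab's centre.
- narrow_gauge: The narrow gauge, not wanted now: same look but 105 mm long, 14 mm wide, 5 mm thick, tab top 34 mm high at its -x end. Lies on the bench; either gauge may be the nearer to the cutter. Leave it.
- weight: Cast-iron scale weight, 60 mm across, 60 mm tall, beside the cutter. Origin at its underside. Leave it.
- oil: Amber glass bottle, 54 mm across, 150 mm tall, on the cutter's other side. Origin at its underside. Leave it.
- tumbler: Steel tumbler, 68 mm across, 100 mm tall. Origin at its underside. Leave it.
There are look-alikes about, which are no part of the job. What is shaped like the broad_gauge but green or yellow is not meant.

How it is judged:
By the outcome, as a careful person would: the job done as asked, in the order asked, and still so for the second after the job is handed in, with the robot touching nothing.
It also fails if it takes over 66 s, if anything falls off the work surface, if the arm or the gripper's body presses on something with over 40 N, if the wrist force passes 120 N, or if a joint passes its speed limit or range.

## Working session

There is one attempt and no reset: what is moved stays moved. The work goes in short steps, Python scripts to look and compute and a tool call to move; the robot and the scene stay as the last step left them, time stands still between calls to the robot, and variables do not carry over. Pictures are saved under pics/ and viewed, at most 10 in all, crops included, and the job is handed in when it is done.

Besides the shell and the picture viewer there is one more tool, called after ">>>" in YAML: its name, and indented under it one key for each argument. step_arm: Moves the arm, as the interface text tells. Its arguments: {"type":"object","properties":{"targets":{"type":"array"},"fingers":{"type":"number"},"newtons":{"type":"number"}},"required":["targets"]}

```bash
ls; mkdir -p pics; cat > h.py <<'E'
import numpy as np, cv2
from scipy.spatial.transform import Rotation as R
from bench import r, vision
def snap(n,f):
    s=vision.snapshot(n); cv2.imwrite('pics/'+f+'.png',s['img']); 
    np.savez('pics/'+f+'.npz',mtx=s['mtx'],eye=s['eye'],att=np.array(s['attitude']),img=s['img']); return s
E
python3 - <<'E'
from h import *
for n in ('scene','side','wrist'):
    s=snap(n,n+'0'); print(n,{k:v for k,v in s.items() if k!='img'})
print(r.sense())
E
```

```text
pics
scene {'mtx': array([[531.63330528,   0.        , 314.42114138],
       [  0.        , 531.63330528, 237.44195446],
       [  0.        ,   0.        ,   1.        ]]), 'eye': array([1518.52188457,  136.29120237,  774.3973545 ]), 'attitude': array([ 55.93242945,  -0.57240526, 103.66652241])}
side {'mtx': array([[566.74186682,   0.        , 320.56798994],
       [  0.        , 566.74186682, 236.09015396],
       [  0.        ,   0.        ,   1.        ]]), 'eye': array([502.50107973, 537.39877322, 860.24510156]), 'attitude': array([  40.26623194,   -0.18521996, -179.32820462])}
wrist {'mtx': array([[371.64829954,   0.        , 323.03977173],
       [  0.        , 371.64829954, 237.30305545],
       [  0.        ,   0.        ,   1.        ]]), 'eye': array([101.53919675, 595.39588442, 373.86618493]), 'attitude': array([-1.71848064e+01,  6.08295888e-02,  7.31239996e+01])}
{'time': 0.15, 'joint_pos': array([ 6.82738814e+01,  7.50836404e+00,  8.53156050e+01, -1.66180527e-03,
        8.72623723e+01, -4.89357998e+00]), 'qd': array([ 0.09952496,  0.02691126, -0.2248646 ,  0.03005468, -0.03294033,
        0.02866083]), 'joint_efforts': array([ 1.07569340e-03, -5.70069981e+01, -5.01154268e+01, -2.11857569e-04,
        9.69927554e-03, -1.09698738e-04]), 'tool_pos': array([173.58863209, 573.91871578, 252.44576467]), 'tcp_rot': array([-1.79913832e+02, -5.71163066e-03,  1.63167538e+02]), 'ft_force': array([-0.63307587, -0.55807061,  0.2799757 ]), 'wrist_torque': array([-0.04908283, -0.00639303,  0.03915697]), 'grip_force': 0.0, 'finger_gap': 85.62056525843046}
```

View pics/side0.png

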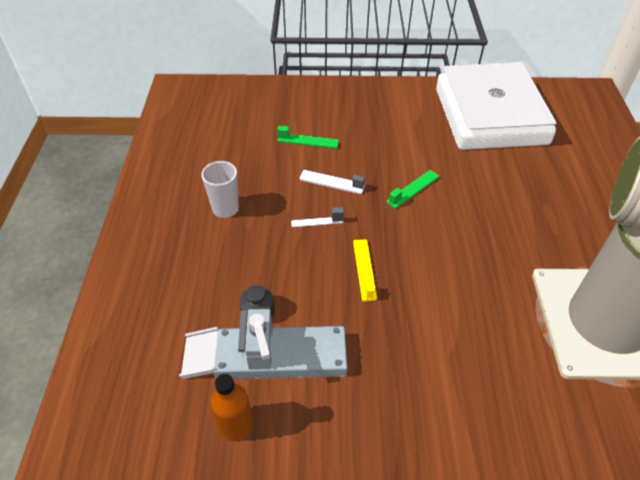

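View pics/scene0.png

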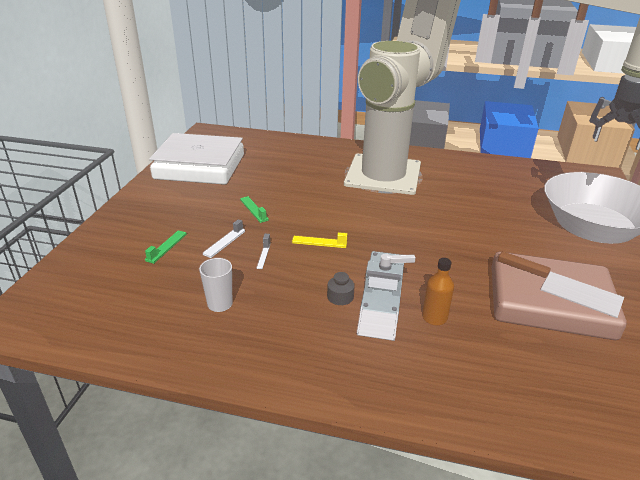

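```bash
cat >> h.py <<'E'
def ray(d,u,v,z):
    """pixel -> world point on plane z (pinhole)"""
    q=R.from_euler('xyz',d['att'],degrees=True).apply([(u-d['mtx'][0,2])/d['mtx'][0,0],-(v-d['mtx'][1,2])/d['mtx'][1,1],-1])
    return d['eye']+q*(z-d['eye'][2])/q[2]
def proj(d,p):
    c=R.from_euler('xyz',d['att'],degrees=True).inv().apply(np.asarray(p)-d['eye'])
    return d['mtx'][0,0]*c[...,0]/-c[...,2]+d['mtx'][0,2], -d['mtx'][1,1]*c[...,1]/-c[...,2]+d['mtx'][1,2]
E
python3 - <<'E'
from h import *
d=np.load('pics/side0.npz'); im=d['img']
a=cv2.resize(im[165:235,285:385],None,fx=6,fy=6,interpolation=cv2.INTER_CUBIC)[:, :600]
b=cv2.resize(im[280:392,175:360],None,fx=4,fy=4,interpolation=cv2.INTER_CUBIC)
c=np.zeros((600,780,3),np.uint8)
a=cv2.resize(im[165:230,290:370],None,fx=4,fy=4,interpolation=cv2.INTER_CUBIC)
c=np.zeros((600,740,3),np.uint8); 
b=cv2.resize(im[285:385,175:360],None,fx=4,fy=3.3,interpolation=cv2.INTER_CUBIC)
c[:260,:320]=a; c[265:595,:740]=b[:330]
cv2.imwrite('pics/crop0.png',c)
# white / grey regions
hsv=cv2.cvtColor(im,cv2.COLOR_BGR2HSV)
m=((hsv[...,1]<60)&(hsv[...,2]>150)).astype(np.uint8)
roi=np.zeros_like(m); roi[165:235,285:372]=m[165:235,285:372]
n,l,s,ce=cv2.connectedComponentsWithStats(roi)
for i in range(1,n):
    if s[i,4]>30:
        rc=cv2.minAreaRect(np.argwhere(l==i)[:,::-1].astype(np.float32)); bx=cv2.boxPoints(rc)
        print(s[i],np.round(bx,1).tolist()); print([ray(d,*p,6).round(0).tolist() for p in bx])
E
```

```text
[300 170  63  24 673] [[298.8999938964844, 179.8000030517578], [301.5, 168.39999389648438], [363.8999938964844, 182.60000610351562], [361.29998779296875, 194.0]]
[[557.0, -344.0, 6.0], [552.0, -380.0, 6.0], [417.0, -338.0, 6.0], [424.0, -304.0, 6.0]]
[291 217  52  10 317] [[290.6000061035156, 219.8000030517578], [341.5, 215.8000030517578], [342.1000061035156, 222.89999389648438], [291.20001220703125, 226.89999389648438]]
[[569.0, -228.0, 6.0], [466.0, -241.0, 6.0], [465.0, -222.0, 6.0], [567.0, -209.0, 6.0]]
```

View pics/crop0.png

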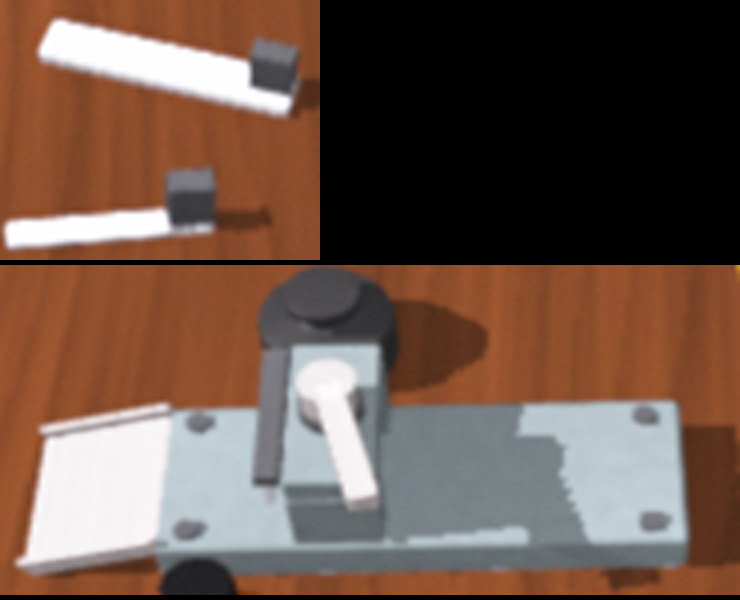

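```bash
cat > fit.py <<'E'
from h import *
from scipy.optimize import least_squares
def fit(views,p0):
    """views: list of (d, model pts, pixels); fit x,y,yaw on z=0"""
    def w(p,m): 
        c,s=np.cos(p[2]),np.sin(p[2]); m=np.asarray(m,float)
        return np.c_[p[0]+c*m[:,0]-s*m[:,1],p[1]+s*m[:,0]+c*m[:,1],m[:,2]+(p[3] if len(p)>3 else 0)]
    def f(p): return np.concatenate([np.r_[np.array(proj(d,w(p,m)))-np.array(px,float).T].ravel() for d,m,px in views])
    o=least_squares(f,p0,loss='soft_l1'); return o.x,f(o.x),w
E
python3 - <<'E'
from fit import *
d=np.load('pics/side0.npz')
C=[(-140,-40,30),(-140,40,30),(75,-40,30),(75,40,30)]
x,e,w=fit([(d,C,[(345,326.5),(346.7,370.8),(217.5,328.3),(214.2,371.4)])],[450,0,0]); print('cutter',x[:2],np.degrees(x[2]),e.round(1))
a=ray(d,256.2,319.8,117);b=ray(d,265.5,355.6,117)
print('axis',a,'lever end',b,np.linalg.norm(b-a)); 
v=b[:2]-x[:2]; print('lever len',np.linalg.norm(v),'ang',np.degrees(np.arctan2(v[1],v[0])-x[2]))
G=[(69.5,13,8),(69.5,-13,8)]
# gauge x axis points +world x; near camera(+y) edge is +y
G=[(69.5,-13,8),(69.5,13,8),(69.5,13,0),(-69.5,13,0),(-69.5,13,8),(-45.5,-7,34),(-69.5,-7,34),(-69.5,7,34),(-45.5,7,34)]
P=[(304.2,169.7),(300,177.5),(300.3,180.5),(362,194),(362.5,191),(353.2,175),(364.7,176.2),(363.8,182.5),(353,181)]
x,e,w=fit([(d,G,P)],[480,-340,-.2]); print('broad',x[:2],np.degrees(x[2]),e.round(1)); print('grip',w(x,[(-57.5,0,18)]))
E
```

```text
cutter [603.08087086  78.18378503] -358.5706092129544 [ 0.2  0.5  0.3 -1.7  0.4 -0.6 -0.2  0.2]
axis [603.79113376  76.76480426 117.        ] lever end [585.06875984 137.29958921 117.        ] 63.36392881101583
lever len 61.79898418771343 ang 465.51616711048683
broad [ 484.32606697 -340.60917774] -17.39117706327803 [-0.2  0.  -0.2 -0.1 -0.3  1.2  0.7 -0.1 -0.4  0.2  0.2 -0.1  0.7  1.1
 -0.6  0.7 -1.2 -2.2]
grip [[ 429.45460091 -323.4227816    18.        ]]
```

Broad gauge = white blade at (332,182) with its dark tab at (358,184). It measures 140 mm long. The white one at (317,222) measures about 103 mm, so it is the narrow gauge. The ones at (308,140), (413,190) and (365,270) are green or yellow look-alikes. The crop confirms this. The lever stands at about 105°, so value ≈ 0.6 and the gap ≈ 13.5 mm, which is wide enough. I'm moving now.

>>> step_arm:
  targets:
    - [[50, -64, 0, 0, 0, 0], [90, -110, 0, 0, 0, 0], [120, -145, 0, 0, 0, 0], [150, -185, 0, 0, 0, 0], [180, -225, 0, 0, 0, 0], [210, -265, 0, 0, 0, 0], [235, -300, 0, 0, 0, 0], [260, -335, 0, 0, 0, 0], [280, -370, 0, 0, 0, 0], [295, -405, 0, 0, 0, 0], [305, -445, 0, 0, 0, 0], [310, -485, 0, 0, 0, 0]]
  fingers: -0.2
  newtons: 40

```text
time: 1.15
tool_pos: [457.4, 163.5, 253.1]
tcp_rot: [180.0, 0.0, 163.2]
ft_force: [1.5, 0.3, -0.8]
finger_gap: 51.2
grip_force: 0.0
```

>>> step_arm:
  targets:
    - [[0, -40, 0, 0, 0, 0], [0, -80, 0, 0, 0, 0], [-5, -120, 0, 0, 0, 0], [-10, -160, 0, 0, 0, 0], [-15, -200, 0, 0, 0, 0], [-20, -240, 0, 0, 0, 0], [-25, -280, 0, 0, 0, 0], [-35, -320, 0, 0, 0, 0], [-45, -358, -10, 0, 0, 0], [-52, -390, -30, 0, 0, 0], [-54, -413, -60, 0, 0, -0.01], [-54, -413, -93, 0, 0, -0.01]]

```text
time: 2.15
tool_pos: [402.5, -252.3, 160.9]
tcp_rot: [-179.8, 0.2, 162.3]
ft_force: [1.2, -0.4, 0.6]
finger_gap: 51.3
grip_force: 0.0
```

>>> step_arm:
  targets:
    - [[0, 0, 0, 0, 0, 0], [0, 0, 0, 0, 0, 0], [0, 0, 0, 0, 0, 0]]

```text
time: 2.4
tool_pos: [403.2, -247.4, 161.7]
tcp_rot: [-180.0, 0.0, 162.6]
ft_force: [-0.1, 0.2, 0.8]
finger_gap: 51.1
grip_force: 0.0
```

```bash
python3 - <<'E'
from h import *
s=snap('wrist','wrist1'); print(s['eye'],s['attitude']); q=r.sense(); print(q['tool_pos'],q['tcp_rot'],q['finger_gap'],q['time'],q['joint_pos'])
E
```

```text
[ 331.25493616 -225.35603633  283.12574668] [-1.72373229e+01 -2.85296762e-02  7.25855222e+01]
[ 403.87059012 -247.70182859  162.52652389] [-1.79950337e+02  1.52404928e-01  1.62654796e+02] 51.25996195144242 2.45 [-3.77302677e+01 -9.00708885e+00  1.11225267e+02  6.68973165e-03
  7.76216624e+01 -1.10386423e+02]
```

View pics/wrist1.png

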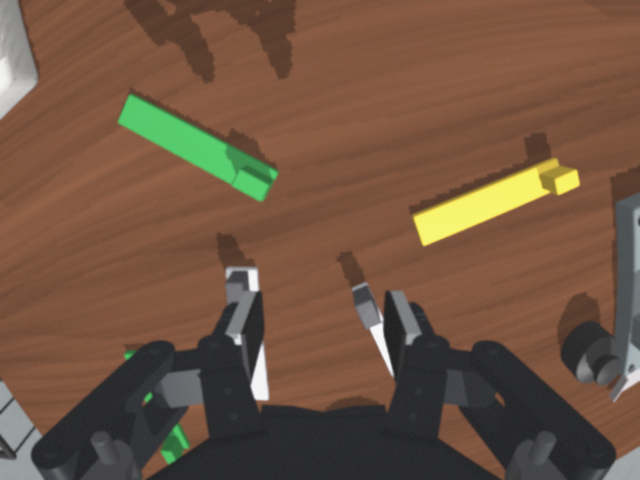

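The wrist view shows the broad gauge's tail at (227,268)–(257,267), with its dark tab near (237,283), left of the fingers. The narrow gauge's tab is at (366,303). I'll check these against the side fit.

```bash
cat >> h.py <<'E'
def fray(d,u,v,z):
    x,y=(u-d['mtx'][0,2])/d['mtx'][0,0],(v-d['mtx'][1,2])/d['mtx'][1,1]; t=np.hypot(x,y)
    q=R.from_euler('xyz',d['att'],degrees=True).apply([np.sin(t)*x/t,-np.sin(t)*y/t,-np.cos(t)])
    return d['eye']+q*(z-d['eye'][2])/q[2]
E
python3 - <<'E'
from h import *
d=np.load('pics/wrist1.npz')
for p,z in [((227,268),8),((257,267),8),((237,283),26),((268,399),0),((366,303),25)]: print(p,fray(d,*p,z).round(1))
y=np.radians(-17.39);c=np.array([484.3,-340.6])
for m in [(-69.5,-13),(-69.5,13),(69.5,13)]: print(c+np.array([np.cos(y)*m[0]-np.sin(y)*m[1],np.sin(y)*m[0]+np.cos(y)*m[1]]))
E
```

```text
(227, 268) [ 414.3 -333.4    8. ]
(257, 267) [ 420.7 -309.     8. ]
(237, 283) [ 422.8 -323.5   26. ]
(268, 399) [ 560.9 -355.2    0. ]
(366, 303) [ 469.1 -233.3   25. ]
[ 414.09130566 -332.23404281]
[ 421.86203594 -307.42243764]
[ 554.50869434 -348.96595719]
```

>>> step_arm:
  targets:
    - [[8, -25, 0, 0, 0, 0], [17, -50, 0, 0, 0, 0], [25, -76, 0, 0, 0, 0], [25, -76, -25, 0, 0, 0], [25, -76, -50, 0, 0, 0], [25, -76, -75, 0, 0, 0], [25, -76, -90, 0, 0, 0], [25, -76, -90, 0, 0, 0], [25, -76, -90, 0, 0, 0]]

```text
time: 3.2
tool_pos: [428.6, -323.4, 71.7]
tcp_rot: [-180.0, 0.0, 162.7]
ft_force: [-0.0, 0.2, 0.5]
finger_gap: 51.1
grip_force: 0.0
```

```bash
python3 - <<'E'
from h import *
q=r.sense(); print(q['tool_pos'],q['tcp_rot'],q['time'])
E
```

```text
[ 428.60786116 -323.4309818    71.66412116] [-1.79979448e+02  4.91006430e-02  1.62664307e+02] 3.2
```

>>> step_arm:
  targets:
    - [[0, 0, -12, 0, 0, 0], [0, 0, -24, 0, 0, 0], [0, 0, -34, 0, 0, 0], [0, 0, -38, 0, 0, 0], [0, 0, -38, 0, 0, 0]]

```text
time: 3.62
tool_pos: [426.7, -322.7, 30.6]
tcp_rot: [179.9, -0.1, 162.6]
ft_force: [-0.4, -1.0, -0.8]
finger_gap: 51.1
grip_force: 0.0
```

>>> step_arm:
  targets:
    - [[0, 0, 0, 0, 0, 0], [0, 0, 0, 0, 0, 0], [0, 0, 0, 0, 0, 0], [0, 0, 0, 0, 0, 0], [0, 0, 0, 0, 0, 0], [0, 0, 0, 0, 0, 0], [0, 0, 0, 0, 0, 0], [0, 0, 0, 0, 0, 0]]
  fingers: 1
  newtons: 40

```text
time: 4.28
tool_pos: [428.1, -324.1, 33.0]
tcp_rot: [-180.0, 0.1, 162.6]
ft_force: [-0.9, -0.5, 6.5]
finger_gap: 13.2
grip_force: 39.9
```

>>> step_arm:
  targets:
    - [[0, 0, 10, 0, 0, 0], [0, 0, 30, 0, 0, 0], [0, 0, 60, 0, 0, 0], [0, 0, 95, 0, 0, 0], [0, 0, 127, 0, 0, 0], [2, 30, 127, 0, 0, 0.02], [4, 60, 127, 0, 0, 0.05], [6, 90, 127, 0, 0, 0.08], [8, 120, 127, 0, 0, 0.11], [10, 150, 127, 0, 0, 0.14], [12, 180, 127, 0, 0, 0.17], [13, 210, 127, 0, 0, 0.2]]

```text
time: 5.28
tool_pos: [440.1, -111.9, 159.3]
tcp_rot: [180.0, -0.0, 174.1]
ft_force: [1.0, 0.5, -1.8]
finger_gap: 13.1
grip_force: 39.3
```

>>> step_arm:
  targets:
    - [[1, 30, 0, 0, 0, 0.02], [2, 60, 0, 0, 0, 0.04], [3, 90, 0, 0, 0, 0.06], [4, 120, 0, 0, 0, 0.08], [5, 150, 0, 0, 0, 0.1], [6, 175, 0, 0, 0, 0.12], [7, 188, 0, 0, 0, 0.128], [7, 188, 0, 0, 0, 0.128], [7, 188, 0, 0, 0, 0.128], [7, 188, 0, 0, 0, 0.128]]

```text
time: 6.12
tool_pos: [447.3, 73.9, 159.2]
tcp_rot: [-180.0, -0.0, -178.6]
ft_force: [-0.2, -0.8, -1.5]
finger_gap: 12.9
grip_force: 39.3
```

```bash
python3 - <<'E'
from h import *
q=r.sense(); print(q['tool_pos'],q['tcp_rot'],q['time'],q['finger_gap'],q['ft_force'])
s=snap('side','side1'); im=s['img']
cv2.imwrite('pics/crop1.png',cv2.resize(im[250:400,175:460],None,fx=2.8,fy=2.8,interpolation=cv2.INTER_CUBIC))
E
```

```text
[447.3203915   73.91513735 159.16299466] [-1.79977376e+02 -4.30622080e-02 -1.78617018e+02] 6.1167 12.875818216543365 [-0.24342859 -0.75789834 -1.45364566]
```

View pics/crop1.png

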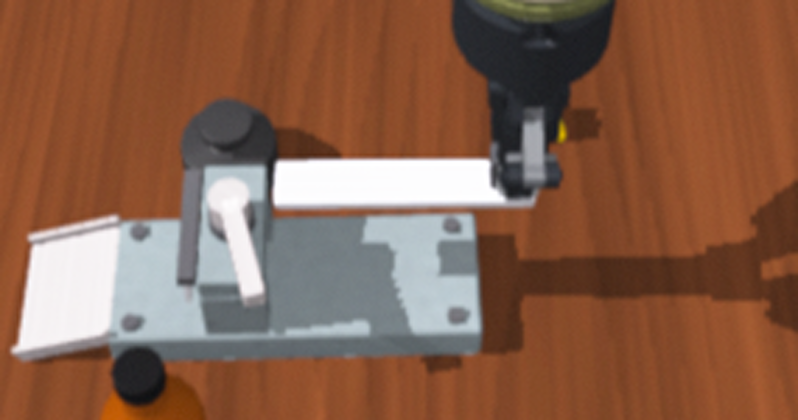

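The gauge is held level, lined up with the bed in the picture. Its tip edge runs from (273,307) to (273,324) in side pixels. I'll check that.

```bash
python3 - <<'E'
from h import *
d=np.load('pics/side1.npz')
a=ray(d,272.9,307.1,134.2);b=ray(d,272.9,323.9,134.2);k=ray(d,272.9,324.8,130);t=ray(d,366.4,323.9,134.2)
print(a,b,t,'mid',(a+b)/2)
m=(a+b)/2; v=m[:2]-[603.5,77.8]; c,s=np.cos(.0244),np.sin(.0244); print('in cutter',c*v[0]+s*v[1],-s*v[0]+c*v[1], 'yaw edge',np.degrees(np.arctan2(*(b-t)[1::-1])))
E
```

```text
[578.03068588  64.65509662 134.2       ] [576.07967173  94.16243061 134.2       ] [437.32683427  92.26100198 134.2       ] mid [577.05517881  79.40876361 134.2       ]
in cutter -26.397699552877885 2.253474352960013 yaw edge 0.7851155968346706
```

>>> step_arm:
  targets:
    - [[-4, 0, -20, 0, 0, 0], [-4, 0, -45, 0, 0, 0], [-4, 0, -70, 0, 0, 0], [-4, 0, -85, 0, 0, 0], [-4, 0, -92, 0, 0, 0], [-4, 0, -92, 0, 0, 0], [-4, 0, -92, 0, 0, 0], [-4, 0, -92, 0, 0, 0]]

```text
time: 6.83
tool_pos: [444.8, 74.1, 68.7]
tcp_rot: [180.0, 0.1, -178.7]
ft_force: [-0.2, -0.2, -1.5]
finger_gap: 13.3
grip_force: 39.3
```

>>> step_arm:
  targets:
    - [[0, 0, -1, 0, 0, 0], [0, 0, -2, 0, 0, 0], [0, 0, -3, 0, 0, 0], [0, 0, -3, 0, 0, 0], [0, 0, -3, 0, 0, 0]]

```text
time: 7.25
tool_pos: [443.7, 74.5, 64.4]
tcp_rot: [-180.0, 0.0, -178.6]
ft_force: [0.5, 0.1, -2.4]
finger_gap: 13.0
grip_force: 39.3
```

>>> step_arm:
  targets:
    - [[0, 0, -0.5, 0, 0, 0], [0, 0, -1, 0, 0, 0], [0, 0, -1, 0, 0, 0], [0, 0, -1, 0, 0, 0]]

```text
time: 7.58
tool_pos: [443.7, 74.4, 63.3]
tcp_rot: [-180.0, -0.0, -178.6]
ft_force: [-0.3, 0.0, -1.9]
finger_gap: 13.2
grip_force: 39.3
```

>>> step_arm:
  targets:
    - [[5, 0.1, -0.5, 0, 0, 0], [11, 0.3, -0.7, 0, 0, 0], [17, 0.4, -0.7, 0, 0, 0], [23, 0.6, -0.7, 0, 0, 0], [29, 0.7, -0.7, 0, 0, 0], [35, 0.9, -0.7, 0, 0, 0], [35, 0.9, -0.7, 0, 0, 0]]

```text
time: 8.17
tool_pos: [480.1, 75.3, 63.0]
tcp_rot: [-180.0, 0.1, -178.6]
ft_force: [0.2, -0.3, -1.7]
finger_gap: 13.1
grip_force: 39.3
```

>>> step_arm:
  targets:
    - [[6, 0.1, 0, 0, 0, 0], [12, 0.3, 0, 0, 0, 0], [18, 0.4, 0, 0, 0, 0], [24, 0.6, 0, 0, 0, 0], [30, 0.7, 0, 0, 0, 0], [33, 0.8, 0, 0, 0, 0], [33, 0.8, 0, 0, 0, 0], [33, 0.8, 0, 0, 0, 0]]

```text
time: 8.83
tool_pos: [512.5, 76.1, 63.0]
tcp_rot: [180.0, 0.1, -178.6]
ft_force: [1.0, -1.0, 3.7]
finger_gap: 13.2
grip_force: 40.0
```

```bash
python3 - <<'E'
from h import *
q=r.sense(); print(q['tool_pos'],q['tcp_rot'],q['time'],q['finger_gap'],q['ft_force'])
s=snap('side','side2'); im=s['img']; t=snap('scene','scene2')['img']
a=cv2.resize(im[270:400,175:375],None,fx=3,fy=3,interpolation=cv2.INTER_CUBIC)
b=cv2.resize(t[240:345,320:460],None,fx=3,fy=2,interpolation=cv2.INTER_CUBIC)
c=np.zeros((600,600,3),np.uint8); c[:390]=a; c[390:600,:420]=b; cv2.imwrite('pics/crop2.png',c)
E
```

```text
[512.47523844  76.14366586  62.97801284] [ 1.79998304e+02  8.50079869e-02 -1.78615224e+02] 8.8333 13.246154047994938 [ 0.98318181 -0.9762926   3.72786475]
```

View pics/crop2.png

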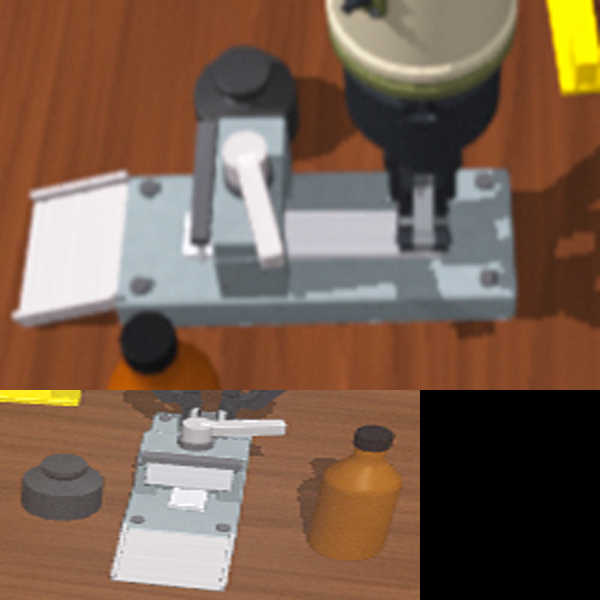

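>>> step_arm:
  targets:
    - [[0, 0, 0, 0, 0, 0], [0, 0, 0, 0, 0, 0], [0, 0, 0, 0, 0, 0], [0, 0, 0, 0, 0, 0], [0, 0, 0, 0, 0, 0]]
  fingers: -0.3

```text
time: 9.35
tool_pos: [511.4, 76.1, 62.4]
tcp_rot: [-180.0, -0.0, -178.6]
ft_force: [0.2, 0.2, 0.0]
finger_gap: 55.4
grip_force: 0.0
```

>>> step_arm:
  targets:
    - [[0, 0, 10, 0, 0, 0], [0, 0, 25, 0, 0, 0], [0, 0, 50, 0, 0, 0], [0, 0, 80, 0, 0, 0], [0, 0, 110, 0, 0, 0], [0, 0, 110, 0, 0, 0]]

```text
time: 9.85
tool_pos: [515.4, 76.3, 180.6]
tcp_rot: [180.0, 0.6, -178.6]
ft_force: [0.8, -0.3, 1.0]
finger_gap: 55.6
grip_force: 0.0
```

>>> step_arm:
  targets:
    - [[0, 0, 0, 0, 0, 0], [0, 0, 0, 0, 0, 0], [0, 0, 0, 0, 0, 0], [0, 0, 0, 0, 0, 0], [0, 0, 0, 0, 0, 0], [0, 0, 0, 0, 0, 0]]
  fingers: 1

```text
time: 10.35
tool_pos: [511.1, 76.1, 171.7]
tcp_rot: [-180.0, -0.1, -178.6]
ft_force: [0.9, 0.2, -0.7]
finger_gap: -0.2
grip_force: 0.0
```

```bash
python3 - <<'E'
from h import *
q=r.sense(); print(q['tool_pos'],q['tcp_rot'],q['time'],q['finger_gap'],q['joint_pos'])
d=np.load('pics/side2.npz'); s=np.load('pics/scene2.npz')
print('bottle side',ray(d,224.7,383.3,150),'scene',ray(s,320+373/3,240+(434-390)/2,150))
print('weight',ray(d,175+241/3,270+70/3,60))
print('axis',ray(d,175+244/3,270+147/3,117),'end',ray(d,175+271/3,270+256/3,117),'scene axis',ray(s,320+197/3,240+(424-390)/2,117))
snap('side','side3'); snap('wrist','wrist3')
E
```

```text
[511.14078088  76.08058824 171.65177344] [-1.79995196e+02 -9.85752644e-02 -1.78612424e+02] 10.35 -0.18687732618249325 [ 2.78161965e+00 -2.26951345e+00  1.03960488e+02 -2.45428053e-03
  7.84076886e+01 -8.86054651e+01]
bottle side [633.18408781 197.20374847 150.        ] scene [639.57205695 192.48580845 150.        ]
weight [617.50497554 -11.01275425  60.        ]
axis [603.70863938  75.33918452 117.        ] end [585.34390015 136.87088203 117.        ] scene axis [606.01070754  75.03726036 117.        ]
```

>>> step_arm:
  targets:
    - [[15, 10, 0, 0, 0, 0.09], [30, 20, 0, 0, 0, 0.18], [49, 33, 0, 0, 0, 0.28], [49, 33, 0, 0, 0, 0.28], [49, 33, -20, 0, 0, 0.28], [49, 33, -40, 0, 0, 0.28], [49, 33, -52, 0, 0, 0.28], [49, 33, -52, 0, 0, 0.28], [49, 33, -52, 0, 0, 0.28]]

```text
time: 11.2
tool_pos: [559.8, 108.9, 119.9]
tcp_rot: [180.0, -0.1, -162.6]
ft_force: [0.1, 0.2, 0.1]
finger_gap: 0.3
grip_force: 0.0
```

```bash
python3 - <<'E'
from h import *
q=r.sense(); print(q['tool_pos'],q['tcp_rot'],q['time'],q['ft_force'])
A=np.array([604,76.5])
def P(f,dl=17,rho=44):
    f=np.radians(f); return A+rho*np.array([np.cos(f),np.sin(f)])+dl*np.array([-np.sin(f),np.cos(f)])
print('to contact',P(107.4)-q['tool_pos'][:2])
for s in (107.4,59.4,11.4):
    print(s,[[*(P(s-4*k)-P(s)).round(0).tolist(),round(np.radians(-4*k),2)] for k in range(1,13)])
s=snap('side','side4')['img']
cv2.imwrite('pics/crop4.png',cv2.resize(s[270:400,175:375],None,fx=3,fy=3,interpolation=cv2.INTER_CUBIC))
E
```

```text
[559.78840108 108.88017078 119.90241036] [ 1.79977517e+02 -1.25431869e-01 -1.62608112e+02] 11.2 [0.09662527 0.23927406 0.14914268]
to contact [14.83171847  4.52271021]
107.4 [[3.0, 2.0, np.float64(-0.07)], [5.0, 4.0, np.float64(-0.14)], [8.0, 5.0, np.float64(-0.21)], [11.0, 7.0, np.float64(-0.28)], [14.0, 8.0, np.float64(-0.35)], [18.0, 9.0, np.float64(-0.42)], [21.0, 9.0, np.float64(-0.49)], [24.0, 10.0, np.float64(-0.56)], [27.0, 10.0, np.float64(-0.63)], [31.0, 10.0, np.float64(-0.7)], [34.0, 10.0, np.float64(-0.77)], [37.0, 10.0, np.float64(-0.84)]]
59.4 [[3.0, -1.0, np.float64(-0.07)], [6.0, -2.0, np.float64(-0.14)], [10.0, -3.0, np.float64(-0.21)], [13.0, -4.0, np.float64(-0.28)], [15.0, -5.0, np.float64(-0.35)], [18.0, -7.0, np.float64(-0.42)], [21.0, -9.0, np.float64(-0.49)], [23.0, -11.0, np.float64(-0.56)], [26.0, -13.0, np.float64(-0.63)], [28.0, -16.0, np.float64(-0.7)], [30.0, -18.0, np.float64(-0.77)], [32.0, -21.0, np.float64(-0.84)]]
11.4 [[2.0, -3.0, np.float64(-0.07)], [3.0, -6.0, np.float64(-0.14)], [4.0, -9.0, np.float64(-0.21)], [5.0, -12.0, np.float64(-0.28)], [6.0, -15.0, np.float64(-0.35)], [7.0, -18.0, np.float64(-0.42)], [7.0, -22.0, np.float64(-0.49)], [7.0, -25.0, np.float64(-0.56)], [7.0, -28.0, np.float64(-0.63)], [7.0, -31.0, np.float64(-0.7)], [6.0, -35.0, np.float64(-0.77)], [6.0, -38.0, np.float64(-0.84)]]
```

View pics/crop4.png

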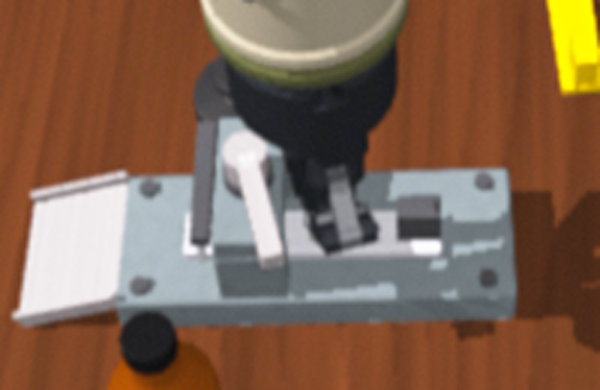

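The gauge lies flat and straight: its tab is at crop (418,217) and its tip shows beyond the bridge at (195,235). The shut fingers stand just on the entry side of the lever. Next I make contact and sweep.

>>> step_arm:
  targets:
    - [[5, 1, 0, 0, 0, 0], [10, 3, 0, 0, 0, 0], [15, 4, 0, 0, 0, 0], [15, 4, 0, 0, 0, 0], [15, 4, 0, 0, 0, 0]]

```text
time: 11.67
tool_pos: [576.4, 113.2, 121.0]
tcp_rot: [-180.0, 0.0, -162.6]
ft_force: [-1.0, 0.1, -0.0]
finger_gap: -0.0
grip_force: 0.0
```

>>> step_arm:
  targets:
    - [[3, 2, 0, 0, 0, -0.07], [5, 4, 0, 0, 0, -0.14], [8, 5, 0, 0, 0, -0.21], [11, 7, 0, 0, 0, -0.28], [14, 8, 0, 0, 0, -0.35], [18, 9, 0, 0, 0, -0.42], [21, 9, 0, 0, 0, -0.49], [24, 10, 0, 0, 0, -0.56], [27, 10, 0, 0, 0, -0.63], [31, 10, 0, 0, 0, -0.7], [34, 10, 0, 0, 0, -0.77], [37, 10, 0, 0, 0, -0.84]]

```text
time: 12.67
tool_pos: [612.4, 123.0, 120.3]
tcp_rot: [-180.0, -0.0, 149.1]
ft_force: [-1.9, -0.8, -0.7]
finger_gap: -0.0
grip_force: 0.7
```

```bash
python3 - <<'E'
from h import *
q=r.sense(); print(q['tool_pos'],q['tcp_rot'],q['time'],q['ft_force'],q['wrist_torque'])
s=snap('side','side5')['img']
cv2.imwrite('pics/crop5.png',cv2.resize(s[270:400,175:375],None,fx=3,fy=3,interpolation=cv2.INTER_CUBIC))
E
```

```text
[612.38520768 123.00990562 120.3278899 ] [-1.79952608e+02 -4.68333603e-02  1.49102568e+02] 12.6667 [-1.9133541  -0.78254462 -0.67620542] [ 0.0104227   0.26909235 -0.00563123]
```

View pics/crop5.png

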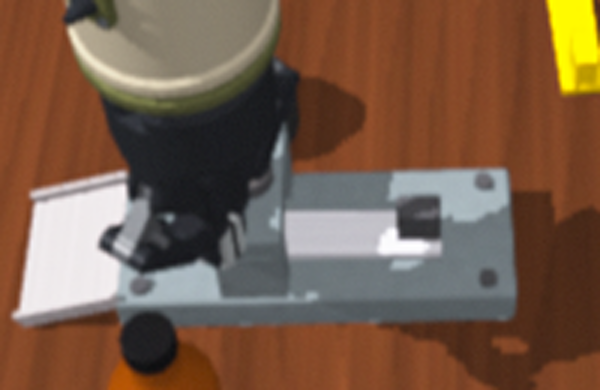

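The lever is moving ahead of the fingers under about 2 N, and the gauge is undisturbed with its tab at (418,217).

>>> step_arm:
  targets:
    - [[3, -1, 0, 0, 0, -0.07], [6, -2, 0, 0, 0, -0.14], [10, -3, 0, 0, 0, -0.21], [13, -4, 0, 0, 0, -0.28], [15, -5, 0, 0, 0, -0.35], [18, -7, 0, 0, 0, -0.42], [21, -9, 0, 0, 0, -0.49], [23, -11, 0, 0, 0, -0.56], [26, -13, 0, 0, 0, -0.63], [28, -16, 0, 0, 0, -0.7], [30, -18, 0, 0, 0, -0.77], [32, -21, 0, 0, 0, -0.84]]

```text
time: 13.72
tool_pos: [644.6, 102.4, 120.5]
tcp_rot: [-180.0, -0.0, 101.1]
ft_force: [-0.7, 1.5, -1.1]
finger_gap: 0.1
grip_force: 0.6
```

>>> step_arm:
  targets:
    - [[2, -3, 0, 0, 0, -0.07], [3, -6, 0, 0, 0, -0.14], [4, -9, 0, 0, 0, -0.21], [5, -12, 0, 0, 0, -0.28], [6, -15, 0, 0, 0, -0.35], [7, -18, 0, 0, 0, -0.42], [7, -22, 0, 0, 0, -0.49], [7, -25, 0, 0, 0, -0.56], [7, -28, 0, 0, 0, -0.63], [7, -28, 0, 0, 0, -0.63]]

```text
time: 14.55
tool_pos: [651.9, 73.7, 120.7]
tcp_rot: [180.0, -0.0, 65.0]
ft_force: [-0.1, 0.8, -0.4]
finger_gap: -0.3
grip_force: 0.0
```

```bash
python3 - <<'E'
from h import *
q=r.sense(); print(q['tool_pos'],q['tcp_rot'],q['time'],q['ft_force'],q['joint_pos'])
from scipy.optimize import brentq
A=np.array([604,76.5]); v=q['tool_pos'][:2]-A; 
rho=np.hypot(*v); f=np.degrees(np.arctan2(v[1],v[0])-np.arcsin(17/rho)); print('lever world deg',f,'value',np.radians(140-(f-1.4)))
s=snap('scene','scene6')['img']; t=snap('side','side6')['img']
a=cv2.resize(t[270:400,175:375],None,fx=3,fy=3,interpolation=cv2.INTER_CUBIC)
b=cv2.resize(s[230:335,320:460],None,fx=3,fy=2,interpolation=cv2.INTER_CUBIC)
c=np.zeros((600,600,3),np.uint8); c[:390]=a; c[390:600,:420]=b; cv2.imwrite('pics/crop6.png',c)
E
```

```text
[651.88257196  73.69649061 120.72200895] [ 1.79969013e+02 -9.96041820e-03  6.49569102e+01] 14.55 [-0.13397411  0.84971123 -0.42350041] [ 1.97655421e+00  2.12304726e+01  8.33168311e+01 -5.37738075e-03
  7.54205662e+01  2.70209988e+01]
lever world deg -24.109231426263094 value 2.888681030833561
```

View pics/crop6.png

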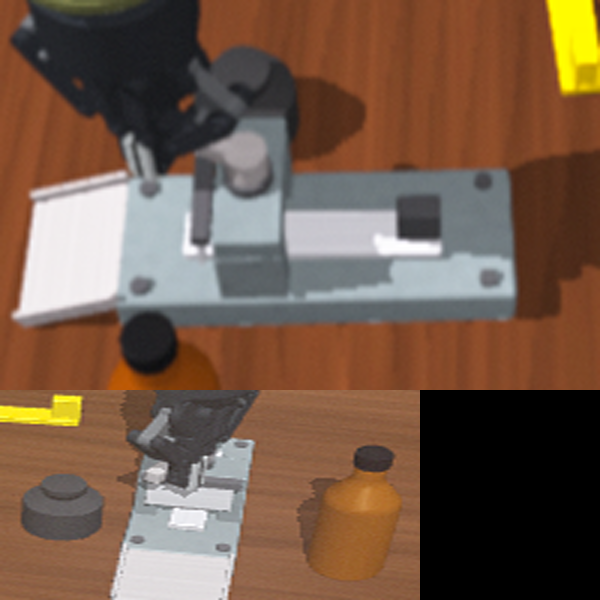

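>>> step_arm:
  targets:
    - [[0, -3, 0, 0, 0, -0.06], [-1, -6, 0, 0, 0, -0.12], [-1, -9, 0, 0, 0, -0.19], [-2, -12, 0, 0, 0, -0.26], [-3, -14, 0, 0, 0, -0.31], [-4, -16, 0, 0, 0, -0.36], [-4, -16, 0, 0, 0, -0.36], [-4, -16, 0, 0, 0, -0.36]]

```text
time: 15.32
tool_pos: [647.6, 58.2, 120.6]
tcp_rot: [-180.0, 0.0, 44.6]
ft_force: [0.3, 0.2, 0.2]
finger_gap: 0.1
grip_force: 0.0
```

>>> step_arm:
  targets:
    - [[4, 4, 0, 0, 0, 0], [8, 8, 0, 0, 0, 0], [14, 14, 0, 0, 0, 0], [14, 14, 20, 0, 0, 0], [14, 14, 50, 0, 0, 0], [14, 14, 80, 0, 0, 0], [-10, 40, 120, 0, 0, 0], [-40, 70, 150, 0, 0, 0], [-80, 100, 150, 0, 0, 0], [-120, 130, 150, 0, 0, 0], [-150, 160, 150, 0, 0, 0], [-180, 190, 150, 0, 0, 0]]

```text
time: 16.32
tool_pos: [492.7, 224.9, 271.1]
tcp_rot: [180.0, -0.1, 44.5]
ft_force: [-0.1, 0.6, 0.3]
finger_gap: -0.2
grip_force: 0.0
```

>>> step_arm:
  targets:
    - [[-20, 30, 0, 0, 0, 0], [-40, 60, 0, 0, 0, 0], [-60, 90, 0, 0, 0, 0], [-60, 90, 0, 0, 0, 0], [-60, 90, 0, 0, 0, 0]]

```text
time: 16.73
tool_pos: [432.8, 315.5, 270.5]
tcp_rot: [180.0, -0.0, 44.7]
ft_force: [0.6, 0.4, -0.1]
finger_gap: 0.4
grip_force: 0.0
```

```bash
python3 - <<'E'
from h import *
q=r.sense(); print(q['tool_pos'],q['time'])
s=snap('scene','scene7')['img']; t=snap('side','side7')['img']
a=cv2.resize(t[270:400,175:375],None,fx=3,fy=3,interpolation=cv2.INTER_CUBIC)
b=cv2.resize(s[230:335,320:460],None,fx=3,fy=2,interpolation=cv2.INTER_CUBIC)
c=np.zeros((600,600,3),np.uint8); c[:390]=a; c[390:600,:420]=b; cv2.imwrite('pics/crop7.png',c)
E
```

```text
[432.81279037 315.49176845 270.45749971] 16.7333
```

View pics/crop7.png

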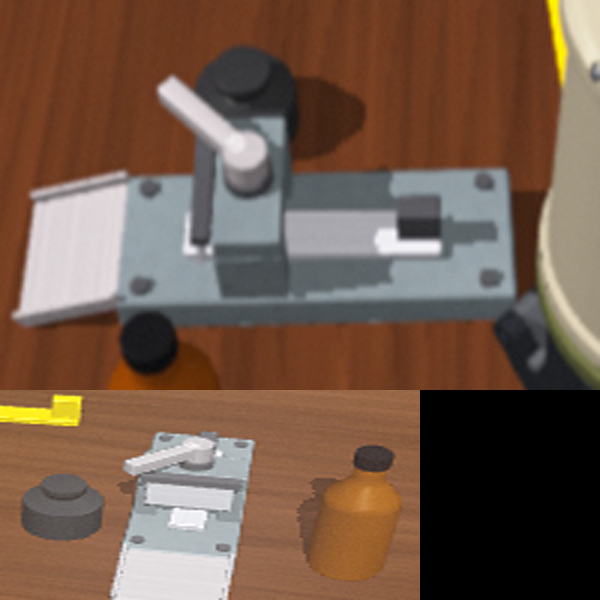

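The lever now runs from the hub at crop (244,148) to its end at (168,84). The gauge is still in place, with its tip at (184,235).

```bash
python3 - <<'E'
from h import *
d=np.load('pics/side7.npz'); s=np.load('pics/scene7.npz')
S=lambda u,v,z: ray(d,175+u/3,270+v/3,z)
T=lambda u,v,z: ray(s,320+u/3,230+(v-390)/2,z)
for a,b in ((S(244,148,117),S(168,84,117)),(T(199,448,117),T(127,466,117))):
    for o in (a[:2],np.array([603.8,76.5])):
        v=b[:2]-o; f=np.degrees(np.arctan2(v[1],v[0]))-1.4; print(np.hypot(*v).round(1),'cutter deg',f.round(1),'value',np.radians(140-f).round(2))
print('tip',S(184,216,38),S(184,250,38)); print('tail',S(441,240,38))
E
```

```text
57.8 cutter deg -43.2 value 3.2
58.1 cutter deg -43.7 value 3.21
61.3 cutter deg -46.7 value 3.26
67.3 cutter deg -40.8 value 3.16
tip [643.52433466  70.62993099  38.        ] [641.29059668  91.33614323  38.        ]
tail [502.83902061  83.42893135  38.        ]
```

```bash
python3 -c "
from h import *
print(r.hand_in())"
```

```text
the job is handed in; nothing more can be done
None
```

The job is handed in: the broad gauge lies flat and straight under the shoe with its tip about 38 mm past the screw axis, and the screw measures about 3.2, within the 2.9–3.6 light-drag range. It took about 17 s of robot time, and the narrow gauge, weight, bottle and tumbler were not touched.

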